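# Load the rear hub's drive blocks and lay out the levers

### The job

Seat every drive block that is on the bench fully home in a pocket of the rear hub, key outward, wiggling it until it drops to the floor of the pocket, and then swing the keeper arm shut over them. Lay the brake lever and the tyre lever flat across both rails of the raised rest, side by side, and leave the jar, the feeler gauge and the grease tin where they are.

Things in the scene. Friction and masses are not known exactly. Their poses are not given: they have to be found in the camera images.
- block0_c (a point): grey drive block, one of up to four alike (some may be absent): upright body 50 (x) x 36 (y) x 48 mm tall (z), 140 g, with a key rib in the middle of its +x end, 12 mm long, 14 mm wide, full height. Point: centre of the 50 x 36 body, 24 mm above the underside. Starts upright on the bench, turned any way; grasp across the 36 mm width near the top.
- block1_c (a point): grey drive block, one of up to four alike (some may be absent): upright body 50 (x) x 36 (y) x 48 mm tall (z), 140 g, with a key rib in the middle of its +x end, 12 mm long, 14 mm wide, full height. Point: centre of the 50 x 36 body, 24 mm above the underside. Starts upright on the bench, turned any way; grasp across the 36 mm width near the top.
- block2_c (a point): grey drive block, one of up to four alike (some may be absent): upright body 50 (x) x 36 (y) x 48 mm tall (z), 140 g, with a key rib in the middle of its +x end, 12 mm long, 14 mm wide, full height. Point: centre of the 50 x 36 body, 24 mm above the underside. Starts upright on the bench, turned any way; grasp across the 36 mm width near the top.
- block3_c (a point): grey drive block, one of up to four alike (some may be absent): upright body 50 (x) x 36 (y) x 48 mm tall (z), 140 g, with a key rib in the middle of its +x end, 12 mm long, 14 mm wide, full height. Point: centre of the 50 x 36 body, 24 mm above the underside. Starts upright on the bench, turned any way; grasp across the 36 mm width near the top.
- pocket0 (a point): one of the hub's four alike pockets; point: centre of its floor, 55 mm from the hub's centre, 16 mm below the hub's top; x outward, z up. Plan: 53 (x) x 39 (y) mm, plus a key slot in the middle of the outer (+x) end, 12 mm further out, 17 mm wide: 1.5 mm play on each side of a block. A block falls in only with its key outward. Fully home, its centre is 24 mm above this point; resting on the webs, 40 mm.
- pocket1 (a point): one of the hub's four alike pockets; point: centre of its floor, 55 mm from the hub's centre, 16 mm below the hub's top; x outward, z up. As pocket0. The hub is 200 mm across, of cast aluminium, lying flat on a 12 mm plywood board; its top is 57 mm above the bench.
- pocket2 (a point): one of the hub's four alike pockets; point: centre of its floor, 55 mm from the hub's centre, 16 mm below the hub's top; x outward, z up. As pocket0. The webs round each pocket are 7 mm thick with square edges.
- pocket3 (a point): one of the hub's four alike pockets; point: centre of its floor, 55 mm from the hub's centre, 16 mm below the hub's top; x outward, z up. As pocket0. A seated block stands out 32 mm above the hub's top.
- keeper (a joint): flat steel arm that swings level on a post beside the hub: 0 = shut against its stop, its 84 mm disc over the hub's centre; grows as it opens (counter-clockwise from above) to 1.9 rad. Starts at 1.25 to 1.7; stays where left (1 N at the knob moves it). Passes 4.5 mm above fully home blocks, is blocked by others.
- keeper_knob (a point): middle of the keeper's black upright round knob, 22 mm across and 46 mm tall, on the disc 140 mm from the pivot; the point is 23 mm above the top of the disc
- keeper_pivot (a point): the keeper's pivot axis (vertical), at the level of the arm's top face; the arm is shut when it points from here to the hub's centre, which is 140 mm away along -x of this point's frame
- rest_top (a point): raised wooden rest, fixed to the bench: two upright parallel rails, each 130 mm long along x and only 14 mm wide, at y = +45 and -45 mm, 58 mm above their base board. The point is midway between the rails at the height of their tops (70 mm above the bench). Levers lie across both rails, along y.
- brake_lever_c (a point): aluminium brake lever lying flat, 160 mm long along x, 14 mm thick (z): a straight 16 mm wide blade with a round end at -x (to -88 mm) and a 30 mm wide pivot boss at +x (from 40 to 76 mm). The point is in the middle of the blade's thickness, 7 mm above the underside, within 10 mm of its balance point; grasp across y here. 150 g.
- tyre_lever_c (a point): yellow nylon tyre lever lying flat, 200 mm long along x, 22 mm wide, 12 mm thick, with a turned-up tip at +x; the point is at its middle, 6 mm above the underside and at its balance point; grasp across y here. 120 g.
- jar_c (a point): small closed glass jar, 64 mm across, 85 mm tall; its centre. To be left alone.
- gauge_c (a point): stainless feeler gauge, closed stack 105 x 16 x 10 mm lying flat; its centre. To be left alone.
- grease_c (a point): grey grease tin, 80 mm across, 70 mm tall; its centre. To be left alone.
Not all that is in view belongs to the job. Of the things that look like the part that bears brake_lever_c, take the one that is farthest to the robot's right at the start.

How it is judged:
On the way, in this order (a step that is already met when the one before it is completed fails the run):
1. every drive block present stands fully home in a pocket (((horizontal distance between block0_c and pocket0 below 0.005 m and z of block0_c in the frame of pocket0 below 0.028 m and angle between block0_c's own z axis and vertical below 0.08 rad) or (horizontal distance between block0_c and pocket1 below 0.005 m and z of block0_c in the frame of pocket1 below 0.028 m and angle between block0_c's own z axis and vertical below 0.08 rad) or (horizontal distance between block0_c and pocket2 below 0.005 m and z of block0_c in the frame of pocket2 below 0.028 m and angle between block0_c's own z axis and vertical below 0.08 rad) or (horizontal distance between block0_c and pocket3 below 0.005 m and z of block0_c in the frame of pocket3 below 0.028 m and angle between block0_c's own z axis and vertical below 0.08 rad)) and ((horizontal distance between block1_c and pocket0 below 0.005 m and z of block1_c in the frame of pocket0 below 0.028 m and angle between block1_c's own z axis and vertical below 0.08 rad) or (horizontal distance between block1_c and pocket1 below 0.005 m and z of block1_c in the frame of pocket1 below 0.028 m and angle between block1_c's own z axis and vertical below 0.08 rad) or (horizontal distance between block1_c and pocket2 below 0.005 m and z of block1_c in the frame of pocket2 below 0.028 m and angle between block1_c's own z axis and vertical below 0.08 rad) or (horizontal distance between block1_c and pocket3 below 0.005 m and z of block1_c in the frame of pocket3 below 0.028 m and angle between block1_c's own z axis and vertical below 0.08 rad)) and ((horizontal distance between block2_c and pocket0 below 0.005 m and z of block2_c in the frame of pocket0 below 0.028 m and angle between block2_c's own z axis and vertical below 0.08 rad) or (horizontal distance between block2_c and pocket1 below 0.005 m and z of block2_c in the frame of pocket1 below 0.028 m and angle between block2_c's own z axis and vertical below 0.08 rad) or (horizontal distance between block2_c and pocket2 below 0.005 m and z of block2_c in the frame of pocket2 below 0.028 m and angle between block2_c's own z axis and vertical below 0.08 rad) or (horizontal distance between block2_c and pocket3 below 0.005 m and z of block2_c in the frame of pocket3 below 0.028 m and angle between block2_c's own z axis and vertical below 0.08 rad)) and ((horizontal distance between block3_c and pocket0 below 0.005 m and z of block3_c in the frame of pocket0 below 0.028 m and angle between block3_c's own z axis and vertical below 0.08 rad) or (horizontal distance between block3_c and pocket1 below 0.005 m and z of block3_c in the frame of pocket1 below 0.028 m and angle between block3_c's own z axis and vertical below 0.08 rad) or (horizontal distance between block3_c and pocket2 below 0.005 m and z of block3_c in the frame of pocket2 below 0.028 m and angle between block3_c's own z axis and vertical below 0.08 rad) or (horizontal distance between block3_c and pocket3 below 0.005 m and z of block3_c in the frame of pocket3 below 0.028 m and angle between block3_c's own z axis and vertical below 0.08 rad))), for 0.2 s.
2. the keeper is swung shut over the seated blocks (all of step 1 and value of joint keeper below 0.12 rad), for 0.2 s.
At the end, for the whole second after the job is handed in: Every block present stands on a pocket floor (centre within 5 mm sideways and under 28 mm above it); keeper within 0.12 rad of shut; both levers flat across both rails: height within 5 mm, middle within 35 mm of midway and 62 mm along, within 0.45 rad of square (all of step 2 and z of brake_lever_c in the frame of rest_top between 0.002 and 0.012 m and y of brake_lever_c in the frame of rest_top between -0.035 and 0.035 m and x of brake_lever_c in the frame of rest_top between -0.062 and 0.062 m and angle between each of brake_lever_c, tyre_lever_c's own z axis and vertical below 0.1 rad and angle between the x axis of each of brake_lever_c, tyre_lever_c and the y axis of rest_top, either way round below 0.45 rad and z of tyre_lever_c in the frame of rest_top between 0.001 and 0.011 m and y of tyre_lever_c in the frame of rest_top between -0.035 and 0.035 m and x of tyre_lever_c in the frame of rest_top between -0.062 and 0.062 m); the robot touches nothing.
It fails at once if the jar is pushed more than 50 mm from its place (distance of jar_c from where it was at the start of the episode above 0.05 m).
It fails at once if the feeler gauge is pushed more than 50 mm from its place (distance of gauge_c from where it was at the start of the episode above 0.05 m).
It fails at once if the grease tin is pushed more than 50 mm from its place (distance of grease_c from where it was at the start of the episode above 0.05 m).
It fails at once if the jar is knocked over (angle between jar_c's own z axis and vertical above 0.6 rad).
Of block0, block1, block2, block3 only 3 to 4 are there at a start; the rules pass over those that are not, and their reading is None.
At some moment in a run one of block0, block1, block2, block3 may be knocked a few centimetres aside while the robot is not near it.
It also fails if it takes over 200 s, if anything falls off the work surface, if the arm or the gripper's body presses on something with over 40 N, if the wrist force passes 120 N, or if a joint passes its speed limit or range.

### The arm

A 7-joint arm with a two-finger parallel gripper is mounted at the origin on the work surface. World frame = base frame: x ahead of the robot, y to its left, z up, the work surface at z = 0. Lengths are in m, angles in rad, forces in N, time in s.
With the tool pointing down it reaches from about 0.425 to 0.8 m from the base axis. Payload 8.3 kg.
Tool frame: the origin (TCP) lies at the very end of the fingers, on their centre line; the grasp point (between the pads) lies 19 mm behind it (r.pinch_z is the distance from the TCP to the grasp point, in m); z points along the fingers, y is the direction in which the jaws open and shut (so a half turn about z gives the same grasp; the last joint's range is limited). The gripper opens to 85 mm and grips with 20 to 120 N. Pads are 22 mm wide; open, the fingers measure 114 mm over their backs; the gripper's body (76 mm by 85 mm) begins 54 mm behind the grasp point. The pads swing forward as they close: fully open they stand 13 mm farther back than shut.
Start: joints at [-1.169, 0.383, 0.016, 1.37, -0.006, 1.388, -0.046], TCP at [0.28, 0.559, 0.231] pointing down, gripper open.
Joint ranges: [-2.95, 2.95], [-0.25, 2.06], [-1.52, 1.56], [0.18, 2.33], [-1.44, 4.58], [0.02, 2.06], [-3.01, 3.01]. Speed limits (rad/s): [2.39, 2.39, 3.01, 3.01, 3.14, 3.14, 3.14].

### API

Orientations are given as a unit quaternion [x, y, z, w].
In Python, from rig import r gives the robot as it stands. The module is installed in compiled form; this text tells all that it offers. Calls block until the motion is done:
- r.move_to(position, orientation): joint-space move of the TCP to a pose.
- r.move_linear(position, orientation=None, velocity=0.15, contact_N=None): straight line of the TCP; orientation=None keeps the orientation; velocity is the mean speed in m/s. With contact_N (N) it stops when the force on the tool has changed by that much, and returns True; else False.
- r.set_joints(angles): joint-space move.
- r.set_gripper(opening): finger opening in m; the grip force is fixed at half the most; returns when the fingers have stopped.
- r.sleep(seconds).
- r.solve_ik(position, orientation): joint angles nearest the present ones, or None.
- r.get_image(name): name is "side" or "top" or "wrist"; returns a dict with "img" (400x640x3 uint8, blue, green, red), "z_map" (400x640 float32, m along the optical axis (not along the pixel's ray), 0 where there is no reading), "mtx" (3x3 intrinsics, pixels), "rvec" (rotation vector, rad) and "tvec" (3), from world to camera coordinates, as OpenCV has them. Camera axes: x right, y down, z forward; pixel columns grow to the right and rows downward; lengths in m; the calibration is good to about 2 mm. A picture is of the moment at which its call begins.
A pose or a line that the arm cannot do raises r.MotionError and nothing moves.
- r.job_done(): hands the job in, once; it reports no verdict.
Readings, each from a call of its own:
- r.read_clock(): time.
- r.read_q(): joint angles.
- r.read_joint_velocities(): joint speeds.
- r.read_tau(): joint torques, N m.
- r.read_tool_pos(): TCP position.
- r.read_tcp_rot(): TCP orientation.
- r.read_ft_force(): force on the tool from outside, world axes, zero at the start.
- r.read_ft_torque(): the same for the moment, N m.
- r.read_width(): finger opening in m.
Only numpy, scipy, OpenCV 4.12 (cv2) and the standard library are available. Lean on these libraries where they do the work, as an engineer would, in place of code of your own. Each camera call takes 0.05 s, during which the arm holds its last target. There are 200 camera calls.

## Working session

There is one attempt and no reset: what is moved stays moved. The work goes in short steps, each a Python script; the robot and the scene stay as the last script left them, time stands still between calls to the robot, and variables do not carry over. Pictures are saved under pics/ and viewed, on a budget of 14 in all, crops included, one or two more only if the job needs it, and the job is handed in when it is done.

```bash
mkdir -p pics
python3 - <<'E'
from rig import r
import cv2, numpy as np
for n in("top","side"):
    d=r.get_image(n); cv2.imwrite(f"pics/{n}0.png",d["img"]); np.savez(f"{n}0.npz",**d)
    R=cv2.Rodrigues(d["rvec"])[0]; print(n,(-R.T@d["tvec"].reshape(3)).round(3),R.round(2).tolist(),d["mtx"].tolist())
print(r.read_clock(),r.pinch_z,r.read_tcp_rot(),r.read_width())
E
```

```text
top [ 0.355 -0.05   1.048] [[-0.01, -1.0, 0.01], [-0.99, 0.01, -0.15], [0.15, -0.01, -0.99]] [[365.1292929574217, 0.0, 313.7966986470018], [0.0, 365.1292929574217, 201.51321462246153], [0.0, 0.0, 1.0]]
side [ 0.382 -0.974  1.098] [[0.99, -0.16, -0.02], [-0.13, -0.71, -0.69], [0.1, 0.69, -0.72]] [[467.3666919509951, 0.0, 318.191781831474], [0.0, 467.3666919509951, 206.43724914170937], [0.0, 0.0, 1.0]]
0.1 0.0187 [ 2.30273493e-01  9.73125551e-01 -8.62074043e-04 -1.93953493e-04] 0.08561598986852459
```

View pics/top0.png

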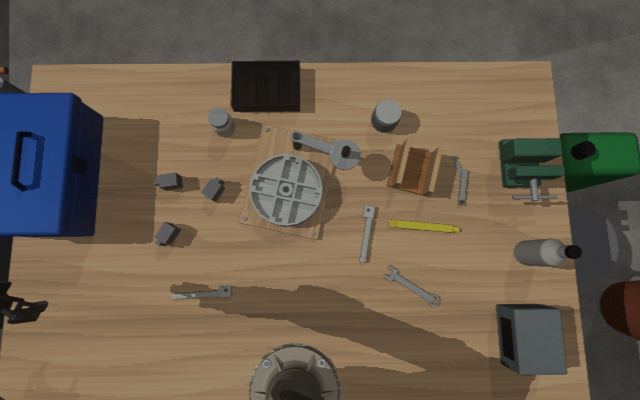

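View pics/side0.png

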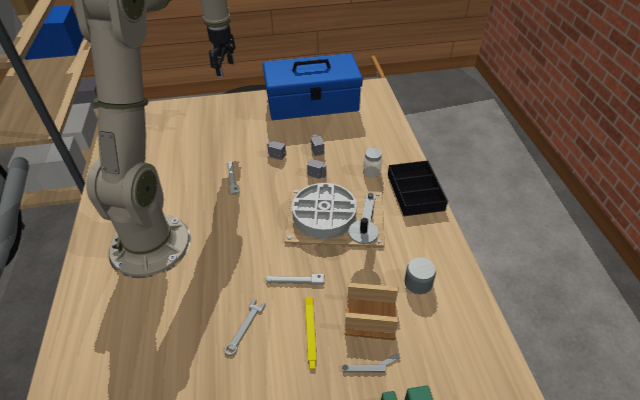

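The top view shows three blocks at about (168,181), (213,188) and (167,234). The hub is at (287,190), the keeper knob at (346,152) and the rest at (415,170). The lever-like things are at (202,293), (368,235) and (462,180), so I'll zoom in on those.

Run:
```python
import cv2, numpy as np
t=cv2.imread("pics/top0.png"); s=cv2.imread("pics/side0.png")
def c(im,x,y,w,h): return cv2.resize(im[y:y+h,x:x+w],(400,300),interpolation=cv2.INTER_CUBIC)
m=np.vstack([np.hstack([c(t,150,160,80,60) if 0 else c(t,145,165,100,75),c(t,345,135,140,105)]),
 np.hstack([c(s,220,130,120,90),c(s,260,260,160,120)])])
cv2.imwrite("pics/z1.png",m)
m=np.vstack([np.hstack([c(t,160,265,80,60),c(t,235,120,140,105)])]);
cv2.imwrite("pics/z2.png",m)
```

```text
(no output)
```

View pics/z1.png

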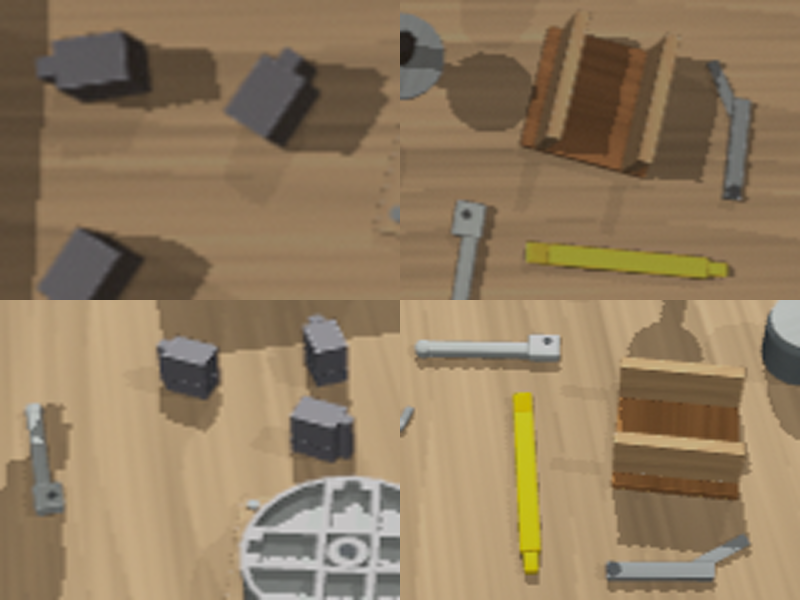

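View pics/z2.png

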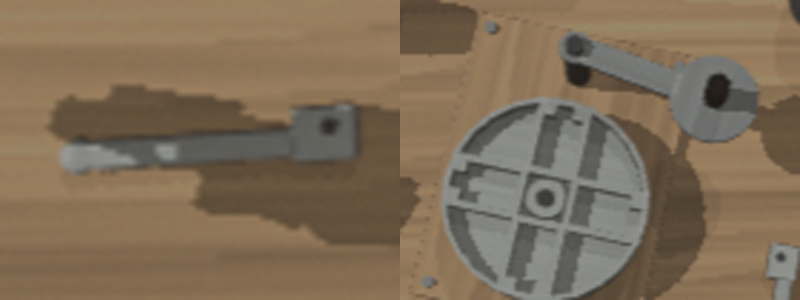

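The lever with a boss and blade appears twice, at (202,293) and (368,235). The rightmost, (368,235), is the target. The thing at (462,180) is the gauge. The keeper pivot is at about (297,136) and there are 3 blocks. Next I'll get rough positions from depth.

```bash
cat > h.py <<'E'
from rig import r
import cv2, numpy as np
from scipy.spatial.transform import Rotation as Ro
from scipy.optimize import minimize
from scipy import ndimage as ndi
def cloud(d):
    R=cv2.Rodrigues(d["rvec"])[0]; K=d["mtx"]; z=d["z_map"].astype(float)
    v,u=np.mgrid[:z.shape[0],:z.shape[1]]
    P=np.stack([(u-K[0,2])/K[0,0]*z,(v-K[1,2])/K[1,1]*z,z],-1)
    W=(P-np.asarray(d["tvec"]).reshape(3))@R; W[z<=0]=np.nan; return W
def comps(W,z0,z1,minn=20):
    m=(W[...,2]>z0)&(W[...,2]<z1); L,n=ndi.label(m)
    return [(L==i) for i in range(1,n+1) if (L==i).sum()>=minn]
def down(yaw):  # tool z down, tool y axis (jaw dir) at world angle yaw
    y=np.array([np.cos(yaw),np.sin(yaw),0]); z=np.array([0,0,-1.]); x=np.cross(y,z)
    return Ro.from_matrix(np.c_[x,y,z]).as_quat()
E
python3 - <<'E'
from h import *
for n in("top","side"):
    W=cloud(dict(np.load(n+"0.npz")))
    print(n)
    for zl,zh in((.007,.02),(.04,.052),(.052,.063),(.064,.078),(.08,.1)):
        for m in comps(W,zl,zh,25):
            p=W[m]
            if abs(p[:,1]).max()<.9 and p[:,0].min()>.1: 
                (c,s,a)=cv2.minAreaRect(p[:,:2].astype(np.float32)); v,u=np.argwhere(m).mean(0)
                print((zl,zh),m.sum(),'uv',int(u),int(v),'c',np.round(c,3),'s',np.round(s,3),round(a),'z',round(np.median(p[:,2]),4))
E
```

```text
top
(0.007, 0.02) 50 uv 243 67 c [0.924 0.148] s [0.015 0.058] 12 z 0.0132
(0.007, 0.02) 56 uv 263 68 c [0.911 0.082] s [0.034 0.058] 2 z 0.0151
(0.007, 0.02) 48 uv 287 67 c [0.925 0.016] s [0.006 0.058] 0 z 0.0136
(0.007, 0.02) 27 uv 256 91 c [0.85  0.109] s [0.075 0.003] 0 z 0.0114
(0.007, 0.02) 41 uv 280 109 c [0.791 0.035] s [0.003 0.072] 0 z 0.0141
(0.007, 0.02) 296 uv 96 174 c [0.599 0.565] s [0.01  0.357] 89 z 0.0139
(0.007, 0.02) 41 uv 377 126 c [ 0.739 -0.254] s [0.075 0.027] 50 z 0.0145
(0.007, 0.02) 34 uv 228 132 c [0.725 0.19 ] s [0.019 0.057] 40 z 0.0135
(0.007, 0.02) 3179 uv 287 179 c [0.576 0.012] s [0.23  0.301] 77 z 0.0119
(0.007, 0.02) 131 uv 321 138 c [ 0.701 -0.074] s [0.112 0.018] 76 z 0.0117
(0.007, 0.02) 219 uv 394 164 c [ 0.619 -0.295] s [0.015 0.131] 75 z 0.0117
(0.007, 0.02) 1009 uv 415 170 c [ 0.604 -0.348] s [0.084 0.131] 74 z 0.0118
(0.007, 0.02) 61 uv 502 174 c [ 0.586 -0.609] s [0.071 0.006] 3 z 0.0134
(0.007, 0.02) 191 uv 462 186 c [ 0.552 -0.491] s [0.017 0.104] 80 z 0.0097
(0.007, 0.02) 393 uv 366 230 c [ 0.42  -0.206] s [0.03  0.163] 81 z 0.0133
(0.
[... 8073 characters left out ...]
c [0.466 0.565] s [0.014 0.082] 89 z 0.0707
(0.064, 0.078) 45 uv 372 159 c [0.739 0.185] s [0.018 0.05 ] 74 z 0.0727
(0.064, 0.078) 474 uv 421 268 c [ 0.762 -0.272] s [0.075 0.069] 73 z 0.0693
(0.064, 0.078) 275 uv 372 287 c [ 0.616 -0.308] s [0.019 0.128] 73 z 0.0688
(0.064, 0.078) 300 uv 371 317 c [ 0.592 -0.394] s [0.018 0.127] 75 z 0.0687
(0.08, 0.1) 397 uv 313 96 c [0.602 0.562] s [0.029 0.357] 90 z 0.0905
(0.08, 0.1) 146 uv 373 152 c [0.744 0.206] s [0.056 0.051] 74 z 0.0845
(0.08, 0.1) 37 uv 370 202 c [ 0.674 -0.034] s [0.05  0.019] 52 z 0.0989
(0.08, 0.1) 78 uv 366 239 c [ 0.632 -0.172] s [0.044 0.033] 46 z 0.098
(0.08, 0.1) 33 uv 356 238 c [ 0.604 -0.158] s [0.026 0.022] 44 z 0.0976
```

The top and side depth agree. There are three blocks, the hub is at about (0.5425, 0.0195) with a pocket angle of about -12.5° + 90k, and the rest is at about (0.603, -0.351). Next I'll refine with the wrist camera over the hub and write a block pose estimator.

```bash
cat >> h.py <<'E'
def blocks(W,zt=.048):
    out=[]
    for m in comps(W,zt-.004,zt+.004,150):
        p=W[m][:,:2]
        c,s,a=cv2.minAreaRect(p.astype(np.float32))
        if not(.055<max(s)<.07 and .03<min(s)<.044): continue
        a=np.deg2rad(a)+(0 if s[0]>s[1] else np.pi/2); e=np.array([np.cos(a),np.sin(a)])
        c=np.array(c)
        if (c-p.mean(0))@e<0: e=-e
        out.append((c-6e-3*e, np.arctan2(e[1],e[0]), (c-p.mean(0))@e))
    return out
def hubfit(W,x0=(.5425,.0195,-.218)):
    # floor-level points must lie in pocket outline, rim/web points outside
    q=W[(np.hypot(W[...,0]-x0[0],W[...,1]-x0[1])<.1)]
    fl=q[(q[:,2]>.037)&(q[:,2]<.0445)][:,:2]; tp=q[(q[:,2]>.053)&(q[:,2]<.0605)][:,:2]
    def pen(x,y): # signed distance inside pocket (positive inside)
        b=np.minimum(26.5e-3-abs(x-.055),19.5e-3-abs(y)); s=np.minimum(np.minimum(.0935-x,x-.07),8.5e-3-abs(y))
        return np.maximum(b,s)
    def f(v):
        J=0
        for pts,sg in((fl,1),(tp,-1)):
            d=pts-v[:2]; th=np.arctan2(d[:,1],d[:,0])-v[2]; th=(th+np.pi/4)%(np.pi/2)-np.pi/4; R=np.hypot(*d.T)
            p=pen(R*np.cos(th),R*np.sin(th))
            if sg==-1: J+=np.clip(p,0,4e-3).sum()
            else:
                k=abs(th)<.3; J+=np.clip(-p[k],0,4e-3).sum()
        return J/(len(fl)+len(tp))*1e3
    g=min((minimize(f,np.array(x0)+[dx,dy,dt],method="Nelder-Mead",options=dict(initial_simplex=np.array(x0)+[dx,dy,dt]+np.r_[np.zeros((1,3)),np.diag([3e-3,3e-3,.04])],xatol=1e-5,fatol=1e-6)) for dx in(-3e-3,2e-3) for dy in(-2e-3,3e-3) for dt in(-.03,.03)),key=lambda o:o.fun)
    return g.x,g.fun
E
python3 - <<'E'
from h import *
W=cloud(dict(np.load("top0.npz")))
for b in blocks(W): print(b)
print(hubfit(W))
q=down(np.deg2rad(77.5)); 
print(r.solve_ik([.5,.02,.40],q))
r.move_to([.5,.02,.40],q)
d=r.get_image("wrist"); np.savez("w0.npz",**d); cv2.imwrite("pics/w0.png",d["img"])
R=cv2.Rodrigues(d["rvec"])[0]; print((-R.T@d["tvec"].reshape(3)).round(3),R.round(2).tolist())
W=cloud(d); print(hubfit(W)); print(r.read_clock(),r.read_q())
E
```

```text
(array([0.57317284, 0.34958416]), np.float64(1.7403026852396162), np.float64(0.0026187292176354914))
(array([0.54636879, 0.22769732]), np.float64(-0.5642262301338393), np.float64(0.0036097226019688178))
(array([0.42671312, 0.35115455]), np.float64(2.6012607708093354), np.float64(0.0028128025275643053))
(array([ 0.54197106,  0.01983334, -0.22489655]), np.float64(0.01643355385083933))
[-0.5921653   0.08420417  0.53897264  1.38328687 -0.04346828  1.68588587
  1.29288054]
[0.424 0.037 0.541] [[0.21, 0.98, 0.0], [0.93, -0.2, 0.3], [0.3, -0.07, -0.95]]
(array([ 0.54072211,  0.01875405, -0.22485465]), np.float64(0.014152310078050087))
2.3167 [-0.593164    0.08494534  0.53769267  1.38348373 -0.04364515  1.6857618
  1.29255838]
```

View pics/w0.png

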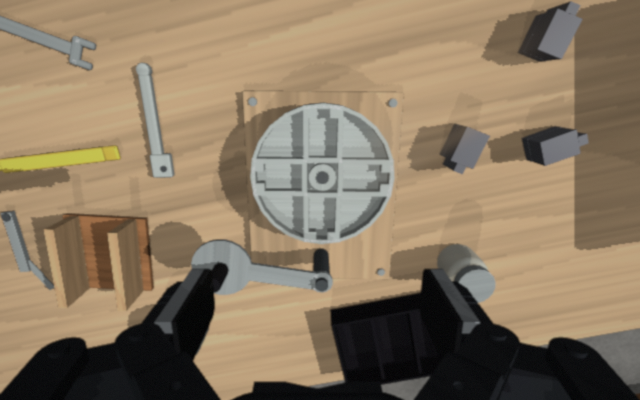

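The wrist view shows the hub at (322,175) with its four pockets, the keeper pivot at (322,282), the disc at (220,267) and the three blocks upper right. Its hub fit is within 1.6 mm of the top camera's. I'll write the pick and insert routine and do the first block, using the pockets away from the pivot.

```bash
cat >> h.py <<'E'
HUB=np.array([.5413,.0193]); TH=-.225
def snap(name,W=None):
    d=r.get_image(name); return d,cloud(d)
def look():
    r.move_to([.5,.02,.40],down(np.deg2rad(77.5)))
    bs=[]
    _,Wt=snap("top"); _,Ww=snap("wrist")
    for n,W in(("top",Wt),("wrist",Ww)):
        b=blocks(W); bs.append(b); print(n,[(np.round(c,4).tolist(),round(a,3)) for c,a,_ in b])
    return bs,Wt,Ww
def lin(p,v=.15,**k): return r.move_linear(list(p),None,velocity=v,**k)
def go(xy,z,q): r.move_to([*xy,z],q)
def pick_yaw(a,b,pxy,qxy):
    # same sign of jaw offset at pick and place, both reachable with small last-joint use
    best=None
    for s in(1,-1):
        q1=r.solve_ik([*pxy,.021],down(a+s*np.pi/2)); q2=r.solve_ik([*qxy,.061],down(b+s*np.pi/2))
        if q1 is None or q2 is None: continue
        m=max(abs(q1[6]),abs(q2[6])); 
        if best is None or m<best[0]: best=(m,s)
    return best[1]
def insert(c,a,k,zt=.021):
    b=TH+k*np.pi/2; u=np.array([np.cos(b),np.sin(b)]); p=HUB+.055*u; w=np.array([-u[1],u[0]])
    s=pick_yaw(a,b,c,p); qa,qb=down(a+s*np.pi/2),down(b+s*np.pi/2)
    r.set_gripper(.07); go(c,.15,qa); 
    if lin([*c,zt],.1,contact_N=15): print("contact on descent",r.read_tool_pos())
    r.set_gripper(0); print("width",r.read_width()); z0=r.read_tool_pos()[2]
    if not .03<r.read_width()<.042: return False
    lin([*c,.2]); go(p,.2,qb); home=z0+.041; lin([*p,home+.024],.1)
    offs=[(0,0)]+[(R*np.cos(t),R*np.sin(t)) for R in(.0012,.0024,.0036) for t in np.arange(8)*np.pi/4]
    for i,(dx,dy) in enumerate(offs):
        t=p+dx*u+dy*w; lin([*t,home+.018],.08); hit=lin([*t,home+.0005],.03,contact_N=8)
        z=r.read_tool_pos()[2]-home
        if i<3 or z<.014: print(i,np.round([dx,dy],4),"hit",hit,"z over home",round(z,4),r.read_ft_force().round(1))
        if z<.004: break
        if z<.012: # partly in: wiggle while pressing down
            for R in(.0008,.0016):
                for f in np.arange(8)*np.pi/4:
                    tt=t+R*(np.cos(f)*u+np.sin(f)*w); lin([*tt,r.read_tool_pos()[2]],.05,contact_N=10); lin([*tt,home+.0005],.03,contact_N=8)
                    z=r.read_tool_pos()[2]-home
                    if z<.004: break
                if z<.004: break
            print("wiggled z",round(z,4))
            if z<.004: break
    ok=z<.004
    print("tcp",r.read_tool_pos().round(4),"ok",ok,r.read_clock())
    if ok: r.set_gripper(.06); lin([*r.read_tool_pos()[:2],.2])
    return ok
E
python3 - <<'E'
from h import *
bs,_,_=look()
c,a,_=min(bs[0],key=lambda b:np.hypot(*(b[0]-[.546,.2277])))
print(insert(c,a,2)); print(r.read_clock())
E
```

```text
top [([0.4265, 0.3508], np.float64(2.588))]
wrist [([0.425, 0.35], np.float64(2.587)), ([0.5453, 0.227], np.float64(-0.582)), ([0.5717, 0.3491], np.float64(1.723))]
width 0.03506254802524672
0 [0 0] hit True z over home -0.0 [-0.7 -0.3  6.2]
tcp [0.4872 0.0315 0.0626] ok True 11.0917
True
12.525
```

The top view was occluded, so the block at (0.4265, 0.351) was picked. It dropped straight home. I'll use the wrist list for the other two and check the seated height in between.

Run:
```python
from h import *
bs,_,_=look()
c,a,_=min(bs[1],key=lambda b:np.hypot(*(b[0]-[.5453,.227])))
print(insert(c+[.0005,.0005],a,1)); print(r.read_clock())
bs,Wt,Ww=look()
print("seated",blocks(Ww,.089))
```

```text
top []
wrist [([0.5453, 0.227], np.float64(-0.564)), ([0.5718, 0.349], np.float64(1.723))]
width 0.034873942530939006
0 [0 0] hit True z over home -0.0 [-0.9  0.3  5. ]
tcp [0.5531 0.0729 0.0625] ok True 23.4833
True
24.925
top []
wrist [([0.5717, 0.3492], np.float64(1.725))]
seated [(array([0.48551057, 0.03106458]), np.float64(2.9196938105066472), np.float64(0.0025747750457740253)), (array([0.55224471, 0.07195368]), np.float64(1.3460146118317395), np.float64(0.003380983266133726))]
```

Run:
```python
from h import *
bs,_,_=look()
c,a,_=bs[1][0]
print(insert(c+[.0005,.0005],a,-1)); print(r.read_clock())
bs,Wt,Ww=look()
print("seated",blocks(Ww,.089))
d=r.get_image("wrist"); cv2.imwrite("pics/w1.png",d["img"])
W=cloud(d)
for zl,zh in((.092,.102),(.125,.155)):
    for m in comps(W,zl,zh,25):
        p=W[m]
        if np.hypot(*(p[:,:2].mean(0)-[.64,-.1]))<.2: print(zl,m.sum(),p.mean(0).round(4),np.median(p[:,2]).round(4),cv2.minEnclosingCircle(p[:,:2].astype(np.float32)))
```

```text
top []
wrist [([0.5716, 0.3489], np.float64(1.729))]
width 0.03535275803954386
0 [0 0] hit True z over home 0.0122 [-1.  -1.9  6.9]
1 [0.0012 0.    ] hit True z over home 0.0116 [ 0.3 -0.5  3.3]
wiggled z 0.005
2 [0.0008 0.0008] hit True z over home 0.0054 [-2.  -0.8  8.3]
wiggled z 0.004
tcp [ 0.5292 -0.0359  0.0666] ok True 51.0083
True
52.4167
top []
wrist []
seated [(array([0.48557568, 0.03136916]), np.float64(2.9191457319543086), np.float64(0.002697882164565395)), (array([0.55176524, 0.06905023]), np.float64(1.3314057085140554), np.float64(0.016449553474898643)), (array([ 0.52572837, -0.0471464 ]), np.float64(1.331280939416985), np.float64(0.008153345168109276))]
0.092 728 [ 0.528  -0.0347  0.0969] 0.0969 ((0.5288417339324951, -0.033083025366067886), 0.027210932224988937)
0.092 615 [0.5519 0.0755 0.0969] 0.097 ((0.5554856657981873, 0.07912079989910126), 0.026337118819355965)
0.092 2804 [ 0.6333 -0.0996  0.0991] 0.0993 ((0.6454203128814697, -0.08923524618148804), 0.09857121855020523)
```

View pics/w1.png

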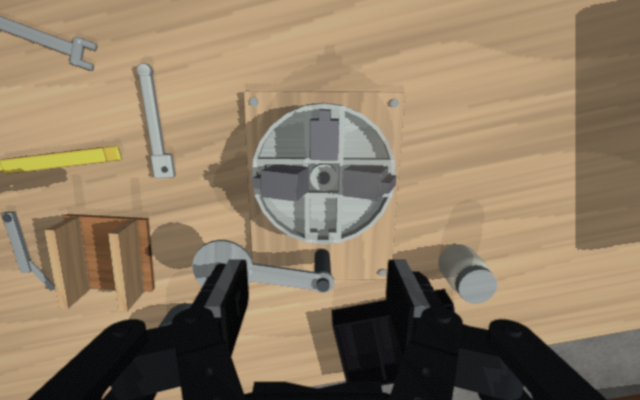

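The block on the -x side at (323,135) looks home. The left one (285,180) and the right one (368,180) look tilted or high. I'll fit planes to their tops.

Run:
```python
from h import *
d,W=snap("wrist"); np.savez("w1.npz",**d)
for k in(-1,0,1,2):
    b=TH+k*np.pi/2; u=np.array([np.cos(b),np.sin(b)]); w=np.array([-u[1],u[0]])
    q=W[...,:2]-HUB; x=q@u; y=q@w
    print("k",k)
    for xx in np.arange(.02,.10,.008):
        print(round(xx,3),end=": ")
        for yy in (-.024,-.016,-.008,0,.008,.016,.024):
            m=(abs(x-xx-.004)<.004)&(abs(y-yy)<.004)&(W[...,2]>.03)
            print(round(float(np.median(W[m][:,2]))*1e3,1) if m.sum() else '-',end=' ')
        print()
```

```text
k -1
0.02: 56.1 62.6 67.2 65.2 63.7 63.4 55.7 
0.028: 55.2 81.7 93.3 91.3 91.6 91.5 55.5 
0.036: 55.5 89.0 102.7 102.7 102.4 103.0 - 
0.044: 55.6 85.7 100.6 100.6 100.5 100.1 - 
0.052: 55.6 86.5 97.9 97.8 97.9 97.7 - 
0.06: 55.1 85.0 95.4 95.4 95.0 95.2 - 
0.068: 55.5 88.4 92.7 92.8 92.9 92.4 - 
0.076: 55.5 82.5 90.3 90.2 90.5 90.6 - 
0.084: 55.5 56.0 84.8 88.0 88.1 56.2 56.2 
0.092: 55.9 55.7 55.6 85.4 86.0 55.8 55.7 
k 0
0.02: 55.7 55.0 55.4 55.9 54.9 55.0 55.9 
0.028: 56.1 40.6 40.1 39.4 40.7 43.3 55.8 
0.036: 55.4 40.3 40.0 39.9 39.8 39.7 55.9 
0.044: 55.7 39.6 40.1 39.8 39.9 40.1 55.8 
0.052: 55.0 39.7 40.0 39.6 40.1 40.3 56.2 
0.06: 55.8 39.9 40.5 39.9 40.1 40.0 56.0 
0.068: 55.7 40.1 39.6 39.8 40.0 40.4 55.7 
0.076: 55.1 46.2 40.8 39.5 41.4 47.3 56.0 
0.084: 55.4 56.0 40.9 40.1 55.5 55.7 55.6 
0.092: 55.9 56.0 55.0 54.3 55.2 55.8 56.0 
k 1
0.02: 55.9 56.1 56.1 57.1 56.9 57.0 55.7 
0.028: 55.9 87.6 87.8 87.8 87.3 84.5 55.5 
0.036: - 91.6 91.4 91.0 90.8 88.7 55.6 
0.044: - 94.3 94.3 94.3 94.0 88.7 55.6 
0.052: - 97.6 97.6 97.5 97.9 93.2 55.7 
0.06: - 101.1 100.5 101.1 100.6 95.8 55.4 
0.068: - 100.0 102.4 104.1 102.5 85.9 55.2 
0.076: 55.2 81.4 106.8 106.8 95.2 72.9 55.5 
0.084: 56.5 - 90.3 91.1 73.0 56.9 55.2 
0.092: 56.4 56.0 70.3 72.2 56.3 56.2 56.2 
k 2
0.02: 55.7 56.0 56.0 56.0 56.0 56.5 56.1 
0.028: 423.3 87.5 87.8 87.8 88.0 88.2 55.7 
0.036: 428.3 87.8 87.9 87.8 87.9 88.1 55.7 
0.044: 431.3 89.3 473.3 473.4 474.2 473.5 473.5 
0.052: 456.8 474.4 478.8 88.3 88.5 88.6 480.3 
0.06: 56.2 87.5 88.0 87.8 88.3 87.9 55.9 
0.068: 55.5 87.5 88.0 88.4 88.4 88.1 55.4 
0.076: 55.9 76.0 87.6 88.0 87.9 86.5 56.1 
0.084: 55.8 55.8 56.2 88.2 59.3 56.1 56.0 
0.092: 56.2 56.0 56.1 57.1 56.2 55.7 55.9
```

The k=-1 block jammed with its inner end up, about 0.31 rad. The k=1 block was flat earlier and is now tilted the other way with its outer end up, so it was probably knocked. I'll regrasp each with the tool aligned to its tilt, lift, level it and reinsert with an up/down search.

```bash
cat >> h.py <<'E'
def topface(W,k):
    """pose of the block in pocket k from its top face: centre of body top, R (x key, z up)"""
    b=TH+k*np.pi/2; u=np.array([np.cos(b),np.sin(b),0]); w=np.array([-u[1],u[0],0])
    q=W-np.r_[HUB,0]; x=q@u; y=q@w; z=W[...,2]
    m=(abs(x-.055)<.012)&(abs(y)<.010)&(z>.075)&(z<.12)
    p=W[m]
    for _ in range(4):
        c0=np.median(p,0); n=np.linalg.svd(p-c0,full_matrices=False)[2][2]; n*=np.sign(n[2])
        M=(abs((W-c0)@n)<.0025)&(x>.015)&(x<.13)&(abs(y)<.04)&(z>.07)
        p=W[M]
    L,_=ndi.label(M); l=np.bincount(L[M]).argmax(); p=W[L==l]
    ex=u-n*(u@n); ex/=np.linalg.norm(ex); ey=np.cross(n,ex); P=np.c_[(p-c0)@ex,(p-c0)@ey].astype(np.float32)
    (c,s,a)=cv2.minAreaRect(P); a=np.deg2rad(a); 
    if s[0]<s[1]: a+=np.pi/2
    a=(a+np.pi/2)%np.pi-np.pi/2; e=np.array([np.cos(a),np.sin(a)]); c=np.array(c)-.006*e
    X=ex*e[0]+ey*e[1]; Y=np.cross(n,X)
    return c0+ex*c[0]+ey*c[1], np.c_[X,Y,n], s, (n@u, n@w)
def search(p,u,w,home,tol=.0018):
    offs=[(0,0)]+[(R*np.cos(t),R*np.sin(t)) for R in(.0012,.0022,.0034,.0048) for t in np.arange(8)*np.pi/4]
    for i,(dx,dy) in enumerate(offs):
        t=p+dx*u+dy*w; lin([*t,home+.018],.06); lin([*t,home+.0003],.03,contact_N=6)
        z=r.read_tool_pos()[2]-home
        if i<2 or z<.012: print(i,np.round([dx,dy],4),"z over home",round(z,4),r.read_ft_force().round(1),r.read_ft_torque().round(2))
        if z<tol: return True
    return False
def reseat(k,W,depth=.027,dx=0.):
    c,Rb,s,t=topface(W,k); print("k",k,"top c",c.round(4),"size",np.round(s,4),"tilt u,w",np.round(t,3))
    b=TH+k*np.pi/2; u=np.array([np.cos(b),np.sin(b)]); p=HUB+.055*u; w=np.array([-u[1],u[0]])
    best=None
    for sg in(1,-1):
        z=-Rb[:,2]; y=sg*Rb[:,1]; q=Ro.from_matrix(np.c_[np.cross(y,z),y,z]).as_quat(); tc=c-depth*Rb[:,2]
        ik=r.solve_ik(tc,q); ik2=r.solve_ik([*p,.08],down(b+sg*np.pi/2))
        if ik is None or ik2 is None: continue
        v=max(abs(ik[6]),abs(ik2[6]))
        if best is None or v<best[0]: best=(v,sg,q,tc)
    _,sg,q,tc=best
    r.set_gripper(.06); r.move_to(tc+.09*Rb[:,2],q); print("hit" ,lin(tc,.08,contact_N=12))
    r.set_gripper(0); print("width",r.read_width(),r.read_tool_pos().round(4))
    d=(c-r.read_tool_pos())@Rb[:,2]
    lin(tc+[0,0,.08],.08); r.move_to([*p,.18],down(b+sg*np.pi/2))
    home=.041+.048-d; ok=search(p+dx*u,u,w,home)
    print("ok",ok,r.read_tool_pos().round(4),"home",round(home,4),r.read_clock())
    return ok
def release():
    r.set_gripper(.06); lin([*r.read_tool_pos()[:2],.2])
E
python3 - <<'E'
from h import *
W=cloud(dict(np.load("w1.npz")))
for k in(2,1,-1): print(topface(W,k))
if reseat(-1,W): release()
E
```

```text
(array([0.48561837, 0.03142248, 0.0880401 ]), array([[-0.97519364, -0.22134154,  0.00230087],
       [ 0.22134986, -0.97518449,  0.00440995],
       [ 0.00126767,  0.00480986,  0.99998763]]), (0.06119711324572563, 0.03506547585129738), (np.float64(-0.0012589871127595322), np.float64(-0.004812135476387528)))
(array([0.55088018, 0.06525147, 0.09381766]), array([[ 0.21710217, -0.97186928, -0.09130583],
       [ 0.90070955,  0.23550198, -0.36504947],
       [ 0.37628307, -0.002987  ,  0.92649993]]), (0.036236878484487534, 0.06182984262704849), (np.float64(-0.376218986149615), np.float64(0.007559525948076434)))
(array([ 0.5283128 , -0.03850244,  0.096845  ]), array([[-0.24197324,  0.96785282, -0.06862856],
       [-0.92451775, -0.25144899, -0.28642682],
       [-0.29447559, -0.00585931,  0.95564104]]), (0.036441702395677567, 0.062198564410209656), (np.float64(0.2945186477220634), np.float64(-0.0029950678649316304)))
k -1 top c [ 0.5283 -0.0385  0.0968] size [0.0364 0.0622] tilt u,w [ 0.295 -0.003]
hit False
width 0.034982774210861885 [ 0.5305 -0.031   0.0715]
0 [0 0] z over home 0.0003 [-0.1 -0.4 -1.6] [-0.    0.    0.03]
ok True [ 0.5291 -0.0343  0.0628] home 0.0625 60.8167
```

Run:
```python
from h import *
go(r.read_tool_pos()[:2],.2,r.read_tcp_rot())
bs,Wt,W=look()
for k in(2,-1,1): print(k,topface(W,k)[0].round(4),np.round(topface(W,k)[3],3))
if reseat(1,W): release()
bs,Wt,W=look(); print(bs)
for k in(2,-1,1): print(k,topface(W,k)[0].round(4),np.round(topface(W,k)[3],3))
d=r.get_image("top"); cv2.imwrite("pics/t2.png",d["img"]); print(r.read_clock())
```

```text
top []
wrist []
2 [0.486  0.0314 0.088 ] [-0.001 -0.005]
-1 [ 0.5287 -0.0345  0.088 ] [-0.    -0.002]
1 [0.5509 0.0651 0.094 ] [-0.373  0.001]
k 1 top c [0.5509 0.0651 0.094 ] size [0.0363 0.062 ] tilt u,w [-0.373  0.001]
hit False
width 0.03457574503567703 [0.5536 0.0746 0.0694]
0 [0 0] z over home -0.0004 [ 0.1 -1.   6.3] [-0.12  0.02 -0.03]
ok True [0.553  0.0728 0.0621] home 0.0625 71.0
top []
wrist []
[[], []]
2 [0.4858 0.0308 0.088 ] [-0.001 -0.003]
-1 [ 0.5288 -0.0345  0.0879] [0.002 0.002]
1 [0.5528 0.0733 0.088 ] [-0.002  0.002]
74.1083
```

All three blocks are flat with tops at 0.088. Now I'll locate the knob.

Run:
```python
from h import *
piv=HUB+.14*np.array([np.cos(TH),np.sin(TH)])
sh=TH+np.pi  # arm heading when shut
for n in("top0","w1"):
    d=dict(np.load(n+".npz")); W=cloud(d)
    q=W[...,:2]-piv; R=np.hypot(q[...,0],q[...,1]); m=(W[...,2]>.094)&(W[...,2]<.104)&(R<.2)&(W[...,1]<.02)&((np.hypot(*(np.moveaxis(W[...,:2],-1,0)-HUB[:,None,None]))>.1))
    p=q[m]; far=p[np.hypot(*p.T)>.1]; near=p[np.hypot(*p.T)<.095]
    a=[np.arctan2(x[:,1],x[:,0]) for x in(far,near)]
    print(n,m.sum(),[np.median(x).round(3) for x in a],"mid",(a[0].min()+a[0].max())/2,"joint",(np.median(a[1])-sh)%(2*np.pi),'Rmax',np.hypot(*p.T).max(), np.median(W[m][:,2]))
    # dark knob pixels near predicted knob
    k=W[(W[...,2]>.106)&(W[...,2]<.16)&(np.hypot(q[...,0],q[...,1])<.19)&(W[...,1]<-.06)&(W[...,1]>-.25)&(W[...,0]>.5)]
    if len(k): print("knob pts",len(k),k.mean(0),k.max(0),k.min(0))
print("pivot",piv)
```

```text
top0 1023 [np.float64(-1.974), np.float64(-1.925)] mid -1.952633365345335 joint 1.4413629740639315 Rmax 0.18092020766125935 0.10032219244677279
knob pts 87 [ 0.62331032 -0.14027016  0.13710918] [ 0.63513871 -0.13061851  0.14946138] [ 0.61584586 -0.15041453  0.10652649]
w1 2787 [np.float64(-2.072), np.float64(-1.954)] mid -2.0093207349773348 joint 1.412210934006394 Rmax 0.18191800789575605 0.09934408292005552
knob pts 69 [ 0.61627111 -0.14094649  0.11600882] [ 0.6188162  -0.13439608  0.1280419 ] [ 0.61459398 -0.14892699  0.10614094]
pivot [ 0.67777117 -0.01193489]
```

View pics/t2.png

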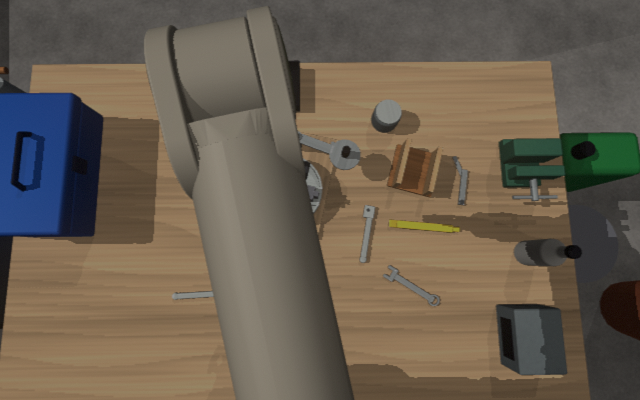

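The top view is partly hidden by the arm, with the knob still at about (346,152). The knob heading of about -1.96 matches the 3D knob points at (0.623,-0.140). I'll cage the knob and sweep it along the arc.

Run:
```python
from h import *
piv=HUB+.14*np.array([np.cos(TH),np.sin(TH)]); sh=TH+np.pi
pos=lambda t: piv+.14*np.array([np.cos(sh+t),np.sin(sh+t)])
best=None
for sg in(1,-1):
    v=[r.solve_ik([*pos(t),.112],down(sh+t+sg*np.pi/2)) for t in(1.42,.7,0)]
    print(sg,[None if x is None else np.round(x,2).tolist() for x in v])
    if all(x is not None for x in v):
        m=max(abs(x[6]) for x in v)
        if best is None or m<best[0]: best=(m,sg)
sg=best[1]; q=lambda t: down(sh+t+sg*np.pi/2)
r.set_gripper(.06); go(pos(1.42),.25,q(1.42))
print("hit",lin([*pos(1.42),.112],.08,contact_N=8)); r.set_gripper(.036); print(r.read_width(),r.read_ft_force().round(1))
for t in list(np.arange(1.3,0.05,-.1))+[0,-.03,-.06]:
    h=r.move_linear([*pos(t),.112],q(t),velocity=.08,contact_N=15)
    if h: print("stop at",round(t,2),r.read_tool_pos().round(4),r.read_ft_force().round(1)); break
r.set_gripper(.05); lin([*r.read_tool_pos()[:2],.25]); 
r.move_to([.5,-.2,.40],down(np.deg2rad(77.5)+0)); d,W=snap("top"); cv2.imwrite("pics/t3.png",d["img"])
m=(W[...,2]>.094)&(W[...,2]<.105)&(np.hypot(W[...,0]-piv[0],W[...,1]-piv[1])<.19); p=W[m][:,:2]-piv
near=p[np.hypot(*p.T)<.095]
print("joint",np.median((np.arctan2(near[:,1],near[:,0])-sh+np.pi)%(2*np.pi)-np.pi),r.read_clock())
d,W=snap("wrist"); np.savez("w3.npz",**d); cv2.imwrite("pics/w3.png",d["img"])
```

```text
1 [[0.55, 0.56, -0.54, 1.46, 0.29, 1.21, -0.4], [0.5, 0.38, -0.53, 1.7, 0.21, 1.12, -1.18], [-1.05, 0.69, 1.36, 1.8, -0.71, 1.26, -1.29]]
-1 [[0.77, 0.67, -0.9, 1.45, 0.53, 1.28, 2.58], [0.75, 0.47, -0.86, 1.69, 0.38, 1.16, 1.83], [0.58, 0.42, -0.85, 1.73, 0.35, 1.14, 0.98]]
hit False
0.03634307868990878 [ 0.1 -1.   0.2]
joint -0.0021780454163402574 87.2667
```

The keeper reads -0.002, so it is shut. Next the levers: I'll refine them with wrist and top depth.

Run:
```python
from h import *
d,Wt=snap("top"); Ww=cloud(dict(np.load("w3.npz")))
for n,W in(("top",Wt),("w",Ww)):
    for zl,zh in((.006,.018),(.065,.075)):
        for m in comps(W,zl,zh,150):
            p=W[m]; c,s,a=cv2.minAreaRect(p[:,:2].astype(np.float32)); c=np.array(c)
            if c[1]<-.15 and c[1]>-.46 and c[0]<.7:
                print(n,zl,m.sum(),'c',c.round(4),'s',np.round(s,4),round(a,1),'mean',p.mean(0).round(4))
```

```text
top 0.006 339 c [ 0.5644 -0.3262] s [0.104  0.0443] 73.2 mean [ 0.5582 -0.3287  0.0118]
top 0.006 393 c [ 0.4195 -0.2043] s [0.0306 0.1626] 79.7 mean [ 0.4272 -0.2071  0.0133]
top 0.006 266 c [ 0.4442 -0.3221] s [0.0999 0.0222] 84.1 mean [ 0.444  -0.3223  0.0113]
top 0.006 207 c [ 0.2871 -0.3072] s [0.1145 0.0369] 59.6 mean [ 0.2895 -0.3003  0.008 ]
w 0.006 423 c [ 0.305  -0.2763] s [0.041  0.0369] 59.3 mean [ 0.305  -0.2764  0.0071]
w 0.006 1618 c [ 0.4187 -0.2042] s [0.0299 0.1622] 78.6 mean [ 0.4234 -0.2082  0.0127]
w 0.006 2011 c [ 0.4382 -0.3734] s [0.2022 0.022 ] 84.3 mean [ 0.4384 -0.3693  0.0104]
w 0.006 3957 c [ 0.602  -0.3512] s [0.129  0.1306] 74.5 mean [ 0.5969 -0.3459  0.011 ]
w 0.065 859 c [ 0.59   -0.3949] s [0.0147 0.13  ] 74.2 mean [ 0.5877 -0.3938  0.0687]
w 0.065 756 c [ 0.6144 -0.3086] s [0.0143 0.1305] 74.2 mean [ 0.6056 -0.3054  0.0687]
```

View pics/w3.png

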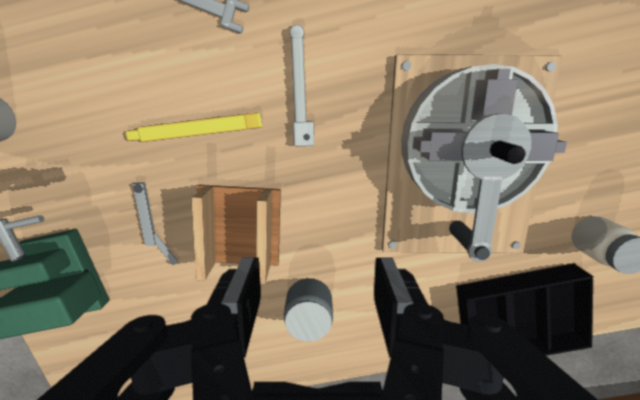

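The wrist view shows the keeper shut over the hub, with its knob at (508,150). The brake lever is at (300,85) with its boss toward the rest, the yellow tyre lever at (193,127) and the rest at (237,230). Now I'll place both levers.

```bash
cat >> h.py <<'E'
REST=np.array([.6022,-.3515]); RA=np.deg2rad(-15.8); RX=np.array([np.cos(RA),np.sin(RA)])
def lever(c,a,x,zt=.003):
    p=REST+x*RX; best=None
    for s in(1,-1):
        for f in(RA,RA+np.pi):
            q1,q2=down(a+s*np.pi/2),down(f)
            i1,i2=r.solve_ik([*c,zt],q1),r.solve_ik([*p,.073],q2)
            if i1 is None or i2 is None: continue
            m=max(abs(i1[6]),abs(i2[6]))+.5*abs(i1[6]-i2[6])
            if best is None or m<best[0]: best=(m,q1,q2)
    _,q1,q2=best
    r.set_gripper(.06); go(c,.12,q1); print("hit",lin([*c,zt],.08,contact_N=10),r.read_tool_pos()[2].round(4))
    r.set_gripper(0); print("width",r.read_width()); z0=r.read_tool_pos()[2]
    lin([*c,.2],.12); print("width lifted",r.read_width()); go(p,.2,q2)
    lin([*p,.09+z0],.12); h=lin([*p,.068+z0],.03,contact_N=4); print("put hit",h,r.read_tool_pos()[2]-z0,r.read_ft_force().round(1))
    r.set_gripper(.036); lin([*p,.2],.1); print(r.read_clock())
E
python3 - <<'E'
from h import *
W=cloud(dict(np.load("w3.npz")))
m=min(comps(W,.006,.018,800),key=lambda m:np.hypot(*(W[m][:,:2].mean(0)-[.4234,-.2082])))
p=W[m][:,:2]; pb=p[p[:,0]<.455]; a=0.
e=np.linalg.svd(pb-pb.mean(0),full_matrices=False)[2][0]; e*=np.sign(e[0]); a=np.arctan2(e[1],e[0]); n=np.array([-e[1],e[0]])
t=(p-pb.mean(0))@e; y=(pb-pb.mean(0))@n
g=pb.mean(0)+e*((t.min()+88e-3)+(t.max()-76e-3))/2+n*(np.percentile(y,1)+np.percentile(y,99))/2
print("brake",g.round(4),np.rad2deg(a),"len",np.ptp(t),"w",np.ptp(y))
lever(np.array([.439,-.3732]),np.deg2rad(84.2),.031)
lever(g+[.0005,0],a,-.031)
r.move_to([.5,-.2,.40],down(np.deg2rad(77.5))); d,W=snap("wrist"); cv2.imwrite("pics/w4.png",d["img"]); np.savez("w4.npz",**d)
E
```

```text
brake [ 0.4237 -0.2098] -11.004495497477292 len 0.16234752042640146 w 0.019161153775442245
hit False 0.0035
width 0.019805241705650265
width lifted 0.020031934141237325
put hit True 0.07010511392516731 [-1.4  0.3  5.1]
96.9333
hit False 0.0034
width 0.014255866717035229
width lifted 0.014276917408729052
put hit True 0.0700596440199249 [-1.5  0.7  5.9]
107.1917
```

View pics/w4.png

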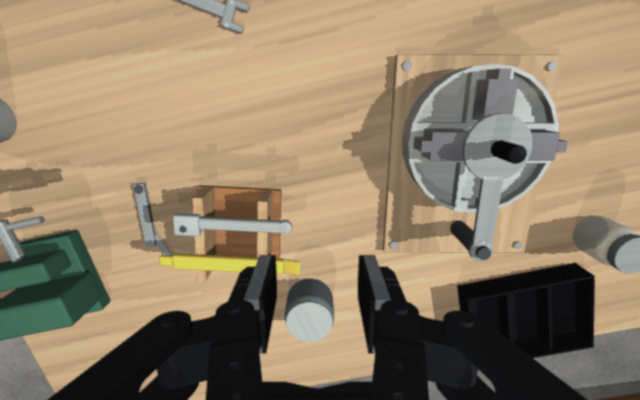

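Both levers lie across both rails, the brake at (235,225) and the tyre lever at (228,263). Here are the numeric checks before handing in.

```bash
cat > chk.py <<'E'
from h import *
r.move_to([.45,.35,.40],down(np.deg2rad(77.5)))
for n in("top","side"):
    d,W=snap(n)
    q=W[...,:2]-REST; x=q@RX; y=q@np.array([-RX[1],RX[0]]); rg=(abs(x)<.08)&(abs(y)<.13)&(W[...,2]>.0765)&(W[...,2]<.1)
    L,k=ndi.label(rg)
    for i in range(1,k+1):
        m=L==i
        if m.sum()<80: continue
        P=np.c_[x[m],y[m]].astype(np.float32); c,s,a=cv2.minAreaRect(P); z=W[m][:,2]
        print(n,m.sum(),"rest c",np.round(c,4),"s",np.round(s,3),round(a,1),"z",np.percentile(z,[5,50,95]).round(4), "z slope along y",np.polyfit(y[m],z,1)[0].round(4))
    piv=HUB+.14*np.array([np.cos(TH),np.sin(TH)]); sh=TH+np.pi
    m=(W[...,2]>.094)&(W[...,2]<.106)&(np.hypot(W[...,0]-piv[0],W[...,1]-piv[1])<.19); p=W[m][:,:2]-piv
    near=p[np.hypot(*p.T)<.095]; print("keeper",np.median((np.arctan2(near[:,1],near[:,0])-sh+np.pi)%(2*np.pi)-np.pi))
    for k in(2,-1,1):
        b=TH+k*np.pi/2; u=np.array([np.cos(b),np.sin(b)]); dd=W[...,:2]-HUB; X=dd@u; Y=dd@np.array([-u[1],u[0]])
        m=(X>.055)&(X<.115)&(abs(Y)<.03)&(W[...,2]>.075)&(W[...,2]<.12)
        z=W[m]; print(" block",k,"top z",np.percentile(z[:,2],[5,50,95]).round(4),"outer end r",X[m].max().round(4),"Y",Y[m].min().round(4),Y[m].max().round(4))
    for nm,g,zl,zh in(("jar",(.741,.205),.08,.1),("tin",(.760,-.271),.064,.078),("gauge",(.552,-.491),.007,.02)):
        for m in comps(W,zl,zh,100):
            c=W[m][:,:2].mean(0)
            if np.hypot(*(c-g))<.06: print(" ",nm,c.round(3))
print(r.read_clock())
E
python3 chk.py
```

```text
top 558 rest c [0.0303 0.0014] s [0.201 0.023] 90.0 z [0.0775 0.0813 0.0843] z slope along y 0.0007
top 439 rest c [-0.0265  0.0067] s [0.163 0.031] 89.4 z [0.0797 0.0834 0.0862] z slope along y -0.0005
keeper -0.0025598626297433924
 block 2 top z [0.0851 0.0887 0.0916] outer end r 0.0928 Y -0.0173 0.0178
 block -1 top z [0.0836 0.0888 0.0915] outer end r 0.0909 Y -0.0179 0.0188
 block 1 top z [0.0848 0.0888 0.0915] outer end r 0.0934 Y -0.0179 0.0181
  jar [0.741 0.204]
  tin [ 0.758 -0.271]
  gauge [ 0.551 -0.491]
side 568 rest c [0.0324 0.001 ] s [0.204 0.022] 89.9 z [0.0775 0.0807 0.0842] z slope along y 0.0007
side 431 rest c [-0.029   0.0043] s [0.029 0.165] 2.7 z [0.0789 0.0829 0.0864] z slope along y 0.0018
keeper 0.08280018858049276
 block 2 top z [0.0773 0.0878 0.0915] outer end r 0.0908 Y -0.0211 0.0213
 block -1 top z [0.0779 0.0871 0.0912] outer end r 0.0947 Y -0.0157 0.0202
 block 1 top z [0.0842 0.0877 0.0915] outer end r 0.0952 Y -0.0196 0.0152
  jar [0.743 0.202]
  tin [ 0.76  -0.273]
  gauge [ 0.555 -0.494]
110.6417
```

The side camera reads 0.083 for the keeper and the top reads -0.003. I'll settle it with the wrist image, then hand in.

Run:
```python
from h import *
u=np.array([np.cos(TH),np.sin(TH)]); w=np.array([-u[1],u[0]]); piv=HUB+.14*u
def ang(W):
    q=W[...,:2]-piv; x=-(q@u); y=-(q@w); m=(abs(W[...,2]-.0995)<.003)&(abs(y)<.06)
    o=[]
    for x0 in(.03,.05,.07):
        s=y[m&(abs(x-x0)<.008)]; o.append((np.percentile(s,3)+np.percentile(s,97))/2)
    s=y[m&(abs(x-.14)<.02)]; 
    return np.round(o,4),"disc y",((np.percentile(s,1)+np.percentile(s,99))/2).round(4),"joint",round(np.polyfit([.03,.05,.07],o,1)[0],3),round(np.mean(o)/.05,3)
print("wrist",ang(cloud(dict(np.load("w4.npz"))))); a=ang(snap("top")[1]); print("top",a)
b=ang(cloud(dict(np.load("w4.npz"))))
if abs(a[2])<.08 and abs(a[4])<.08 and abs(b[4])<.08 and abs(a[2]/.14)<.08: r.job_done(); print("done",r.read_clock())
```

```text
wrist (array([0.0011, 0.0012, 0.0012]), 'disc y', np.float64(0.0013), 'joint', np.float64(0.003), np.float64(0.023))
top (array([-0.0004, -0.0006,  0.0001]), 'disc y', np.float64(-0.0005), 'joint', np.float64(0.012), np.float64(-0.006))
the job is handed in; nothing more can be done
the job is handed in; nothing more can be done
```

The job is handed in, at about 111 s on the robot's clock. I got no verdict back.

- **Blocks:** Only three were on the bench. All three are seated key outward, and their tops read about 88–89 mm, which is fully home. Two needed mending: one jammed during insertion, and one that had been seated was later found tilted, probably from the knock the task warned of. I regrasped both along their tilt, and they then dropped straight in.
- **Keeper:** It is shut over the blocks. The top camera reads about 0 and the wrist camera up to 0.023 rad. A rough side-camera figure of 0.083 rad disagreed; it probably picked up the arm's side face and is still under the 0.12 limit.
- **Levers:** Of the two brake levers, I took the one farthest to the robot's right. Both levers lie flat across both rails, about 60 mm apart and within about 0.05 rad of square. Their middles are within about 7 mm of midway between the rails.
- **Left alone:** The jar, feeler gauge and grease tin read within 5 mm of where they started. The gripper was clear of everything at the end.

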